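File the sawn edges of a steel channel

ROBOT

A 7-joint arm with a two-finger parallel gripper is mounted at the origin on the work surface. World frame = base frame: x ahead of the robot, y to its left, z up, the work surface at z = 0. Lengths are in m, angles in rad, forces in N, time in s.
With the tool pointing down it reaches from about 0.4 to 0.85 m from the base axis. Payload 10.4 kg.
Tool frame: the origin (TCP) lies on the centre line of the jaws, within the pads' length; the fingertips stand 8 mm ahead of it and the grasp point (between the pads) lies 11 mm behind it (r.finger_overhang is the distance from the TCP to the fingertips, in m); z points along the fingers, y is the line along which they close (so a half turn about z gives the same grasp; the last joint's range is limited). The gripper opens to 87 mm and grips with 3 to 60 N. Pads are 19 mm wide; open, the fingers measure 117 mm over their backs; the gripper's body (75 mm by 190 mm) begins 51 mm behind the grasp point.
Start: joints at [-1.308, 0.332, -0.065, 1.46, 0.022, 1.35, -0.088], TCP at [0.176, 0.6, 0.231] pointing down, gripper open.
Joint ranges: [-2.6, 2.6], [-0.5, 2.12], [-1.47, 1.34], [0.16, 2.42], [-1.27, 4.41], [0.06, 2.06], [-2.6, 2.6]. Speed limits (rad/s): [2.22, 2.22, 2.79, 2.79, 3.14, 3.14, 3.14].

INTERFACE

Orientations are given as a unit quaternion [x, y, z, w].
In Python, from bench import r, vision gives the robot as it stands.
- The arm moves only by the tool drive_tool, never from a script. Its argument "series" is a list of rows, each a list of 2 entries, a list of its own where there are three numbers: the shift along the world's x, y, z in cm, then the turn about the world's z in degrees. A call has exactly 10 rows; each row shifts and turns the commanded pose from where the row before left it; what a row does not reach is not made up. A row lasts 1/8 s, in which the tool goes at most 62.5 mm and 10.7 degrees, less where a joint would pass 70% of its speed; a pose out of reach is approached as far as the arm can. A call with a gripper value outside its range is refused whole. "hand" is the closure, from 0 (fully open) to 1 (shut), set as the call begins (left out, the last holds). The fingers move at their own pace and stop on an object; "newtons" is the grip in N (left out, the last holds). Time passes only in rows, so rows that do not move let the fingers close, or fill a call up. It gives the time, the measured TCP pose, the force, the opening and the grip force at its end, in the units of the state.
- r.read_state(): the state, without advancing time (a new reading comes with each control period).
- vision.camera(name): name is "side" or "top" or "wrist"; returns a dict with "color" (400x640x3 uint8, red, green, blue), "intrinsics" (3x3 intrinsics, pixels), "R" (3x3) and "t" (3): a world point X has camera coordinates R X + t; the wrist camera has in their place "mount" (4x4, takes a point from camera to tool coordinates, whose origin is the TCP and whose axes are the flange's). Camera axes: x right, y down, z forward; pixel columns grow to the right and rows downward; lengths in m; the calibration is good to about 2 mm. The wrist camera is an equidistant fisheye: a pixel r from the principal point sees the ray r / f radians off the axis. A picture is of the moment at which its call begins: read the wrist's pose just before it. There is no depth.
- r.close_job(): hands the job in; it is judged then, once.
The state is a dict: "time": time; "joint_positions": joint angles; "joint_vel": joint speeds; "joint_torque": joint torques, N m; "ee_pos": TCP position; "eef_rot": TCP orientation; "ft_force": force on the tool from outside, world axes, zero at the start; "torque": the same for the moment, N m; "width": finger opening in m; "grip_force": force on a finger pad.
Only numpy, scipy, OpenCV 4.12 (cv2) and the standard library are available. Lean on these libraries where they do the work, as an engineer would, in place of code of your own. Each camera call takes 0.05 s, during which the arm holds its last target. There are 200 camera calls.

TASK

Take the sharpness off the two sawn upper edges of the steel channel lying against the bench hook's cleat: pick up the block file, lay it flat across both edges with its toe towards the cleat, and give three long straight strokes from the front part of the blade to the rear part, cutting on the forward push only, with about a kilogram's weight of pressure and never more than four. Lift the file clear for every return, so that the channel is never dragged back from the cleat. Then lay the file teeth down in its plywood tray, and leave the channel home against the cleat and everything else where it was.

Things in the scene. Friction and masses are not known exactly. Their poses are not given: they have to be found in the camera images.
- file: Block file, loose, 300-540 g. Origin: centre of the toothed underside; x to the toe, z up. Steel blade 210 x 32 x 4, black holder above (top at 16). Wooden grip bar along the middle, 100 long centred on the origin, 24 wide, from 16 to 56 above the teeth: take it across its width from above. A rounded wooden horn (51 to 93 behind the origin, top at 79) marks the heel. Starts teeth down in the tray.
- file_toe (a point): The toe end of the file's toothed underside, on its centre line, 105 ahead of the file's origin. A calm stroke of 30 to 50 mm/s keeps the pressure even; a push of 100 mm/s can make it jump by 20 N or more. The stroke is long enough when the file's middle goes from 30 mm or more short of the channel's middle to 30 mm or more past it.
- channel: Short zinc-coated steel U-channel, loose, 250 g, lying across the bench hook, open side up: 40 wide (x), 90 long (y), 3 thick. Its two walls were sawn down by eye to one height, 20 to 30 above its underside, different each time: their upper edges are to be filed. Origin: centre of the underside. Starts within 1.5 of the cleat, held only by friction (about 0.2 on the wood, 0.65 under the teeth).
- bench_hook: Fixed plywood board 220 (x) x 150 (y) x 18, with a hardwood cleat across its far end: x 80 to 110, top at 33. Origin: centre of the underside; x towards the cleat, the way of the forward stroke. The seated channel is at x 60, its underside at 18, its edges somewhere from 38 to 48. All is hard: one mm of height changes the pressure by some 10 to 20 N.
- tray: Shallow open plywood tray for the file, fixed, 270 (x) x 110 (y), rim 16 high, walls and floor 6 thick. Origin: centre of the underside; x along its length. The file lies along it, toe towards +x, within a few mm of its middle.
- tray_floor (a point): Centre of the tray's inner floor, 6 above its underside; axes as the tray.
- bottle: Bystander: green glass bottle with a twist cap, 60 across, 190 tall, beyond the task. Origin: centre of the base.
- wheel_brush: Bystander: black plastic wheel brush, 240 x 50 x 42, lying at the right. Origin: underside, near mid length.
- depth_gauge: Bystander: silver tyre depth gauge, 120 x 26 x 12, lying between the bench hook and the tray. Origin: centre of the underside.
- pry_tool: Bystander: orange plastic panel pry tool, 215 x 30 x 8, lying at the left. Origin: underside, near mid length.
- offcut: Bystander: shorter piece of the same channel, 40 x 50 x 25, open side down on the table beyond the task. Origin: centre of the underside.
- polish_tin: Bystander: flat round metal polish tin, 93 across, 34 high, at the right. Origin: centre of the base.
Mind the look-alikes: they are no part of the job. There is more than one size of the file; the job needs the middle-sized.

How it is judged:
On the way, in this order (a step that is already met when the one before it is completed fails the run):
1. the file is lifted out of its tray (z of file in the frame of tray_floor above 0.03 m), for 0.1 s.
2. first stroke begins: the front part of the blade lies flat on the channel, pressed on (contact force between file and channel above 4 N and angle between file's own z axis and vertical below 0.1 rad and angle between the x axis of file and the x axis of bench_hook, either way round below 0.26 rad and x of file_toe in the frame of bench_hook below 0.145 m), for 0.04 s.
3. first stroke ends: the rear part of the blade lies flat on the channel, still pressed on (contact force between file and channel above 4 N and angle between file's own z axis and vertical below 0.1 rad and angle between the x axis of file and the x axis of bench_hook, either way round below 0.26 rad and x of file_toe in the frame of bench_hook above 0.185 m), for 0.04 s.
4. the file is carried back clear of the channel (contact force between file and channel below 0.1 N and z of file_toe in the frame of bench_hook above 0.045 m and x of file_toe in the frame of bench_hook below 0.155 m), for 0.04 s.
5. second stroke begins: the front part of the blade lies flat on the channel, pressed on (all of step 2), for 0.04 s.
6. second stroke ends: the rear part of the blade lies flat on the channel, still pressed on (all of step 3), for 0.04 s.
7. the file is carried back clear of the channel (all of step 4), for 0.04 s.
8. third stroke begins: the front part of the blade lies flat on the channel, pressed on (all of step 5), for 0.04 s.
9. third stroke ends: the rear part of the blade lies flat on the channel, still pressed on (all of step 6), for 0.04 s.
10. the file is lifted clear of the channel (contact force between file and channel below 0.1 N and z of file_toe in the frame of bench_hook above 0.045 m), for 0.04 s.
At the end, for the whole second after the job is handed in: File at rest flat on the tray floor, teeth down, its middle within 30 mm of the tray's each way and along it to 0.3 rad; channel at rest flat on the bench hook, square to the cleat to 0.1 rad, within 4.5 mm of it and 30 mm of the hook's centre line (x of file in the frame of tray_floor between -0.03 and 0.03 m and y of file in the frame of tray_floor between -0.03 and 0.03 m and z of file in the frame of tray_floor between -0.004 and 0.004 m and angle between file's own z axis and vertical below 0.06 rad and linear speed of each of file, channel below 0.01 m/s and angle between the x axis of file and the x axis of tray, either way round below 0.3 rad and x of channel in the frame of bench_hook between 0.0555 and 0.063 m and y of channel in the frame of bench_hook between -0.03 and 0.03 m and angle between channel's own z axis and vertical below 0.05 rad and angle between the x axis of channel and the x axis of bench_hook, either way round below 0.1 rad); the robot touches nothing.
It fails at once if the file is pressed on the channel with more than 40 N (four kilograms) (contact force between file and channel above 40 N).
It fails at once if the channel is dragged back more than 8 mm from the cleat (x of channel in the frame of bench_hook below 0.052 m).
It fails at once if a bystander is moved more than 30 mm (distance of any of bottle, wheel_brush, depth_gauge, pry_tool, offcut, polish_tin from where it was at the start of the episode above 0.03 m).
It also fails if it takes over 72 s, if anything falls off the work surface, if the arm or the gripper's body presses on something with over 40 N, if the wrist force passes 120 N, or if a joint passes its speed limit or range.

## Working session

There is one attempt and no reset: what is moved stays moved. The work goes in short steps, Python scripts to look and compute and a tool call to move; the robot and the scene stay as the last step left them, time stands still between calls to the robot, and variables do not carry over. Pictures are saved under pics/ and viewed, at most 10 in all, crops included, and the job is handed in when it is done.

Besides the shell and the picture viewer there is one more tool, called after "Request:" as name([rows], argument=value, ...), one row to a line, values as JSON. drive_tool: Moves the arm, as the interface text tells. Its arguments: {"type":"object","properties":{"series":{"type":"array"},"hand":{"type":"number"},"newtons":{"type":"number"}},"required":["series"]}

```bash
mkdir -p pics; ls; cat > h.py <<'E'
import numpy as np, cv2
from bench import r, vision
def ray(c,px):
    K=np.array(c["intrinsics"]);R=np.array(c["R"]);t=np.array(c["t"])
    d=R.T@np.linalg.solve(K,[px[0],px[1],1.]);return -R.T@t,d
def plane(c,px,z):
    o,d=ray(c,px);return o+d*(z-o[2])/d[2]
def proj(c,X):
    p=np.array(c["intrinsics"])@(np.array(c["R"])@np.array(X)+np.array(c["t"]));return p[:2]/p[2]
E
python3 - <<'E'
from h import *
import pickle
s=r.read_state();print({k:np.round(v,3) for k,v in s.items()})
for n in("top","side"):
    c=vision.camera(n);pickle.dump(c,open(n+".pkl","wb"));cv2.imwrite(f"pics/{n}.png",c["color"][:,:,::-1])
    R=np.array(c["R"]);print(n,np.round(-R.T@np.array(c["t"]),3),np.round(R,2).tolist(),np.array(c["intrinsics"])[0,0])
E
```

```text
pics
{'time': np.float64(0.0), 'joint_positions': array([-1.308,  0.333, -0.065,  1.461,  0.022,  1.35 , -0.089]), 'joint_vel': array([-0.001, -0.   , -0.002,  0.001, -0.   ,  0.   , -0.001]), 'joint_torque': array([-0.0000e+00, -6.2325e+01,  2.5000e-02, -3.8990e+01, -6.1000e-02,
        3.9000e-02,  0.0000e+00]), 'ee_pos': array([0.176, 0.599, 0.23 ]), 'eef_rot': array([ 0.142,  0.99 , -0.001, -0.   ]), 'ft_force': array([-0.428,  0.53 ,  0.395]), 'torque': array([-0.006,  0.014,  0.004]), 'grip_force': np.float64(0.0), 'width': np.float64(0.087)}
top [ 0.325 -0.048  1.386] [[-0.02, -1.0, 0.01], [-0.99, 0.02, -0.15], [0.15, -0.01, -0.99]] 506.0873843067407
side [ 0.031 -0.939  0.669] [[0.89, -0.45, 0.02], [-0.23, -0.48, -0.85], [0.39, 0.75, -0.53]] 429.25312564164176
```

View pics/top.png

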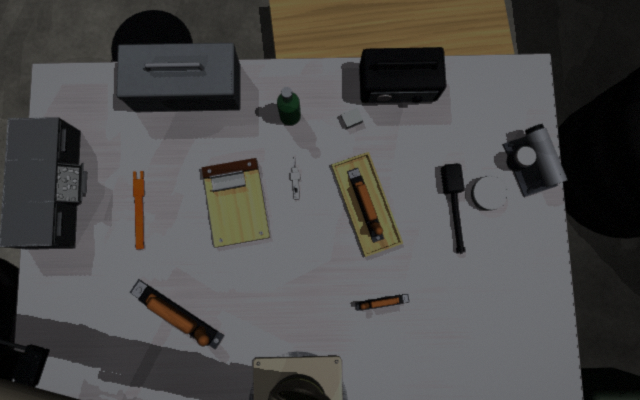

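View pics/side.png

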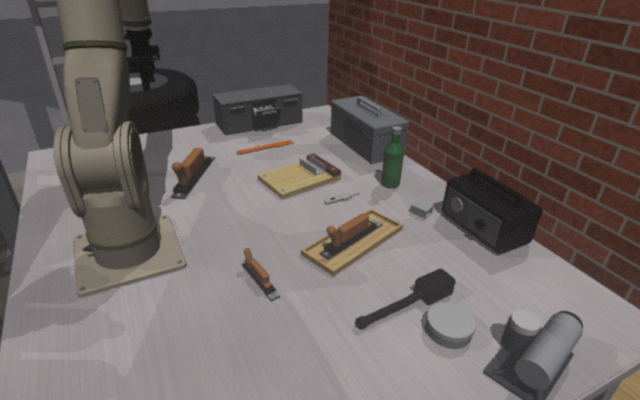

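The top picture shows three files: one in the tray (367,205), a big one (177,315) and a small one (380,302). The one in the plywood tray is the middle-sized, so I choose it. The hook is at (236,205), its cleat at (230,168), the channel at (228,181) and the horn at (377,237). So the toe points away from the robot.

```bash
python3 - <<'E'
from h import *
import pickle
c=pickle.load(open("top.pkl","rb"));im=c["color"]
hsv=cv2.cvtColor(im,cv2.COLOR_RGB2HSV)
print(hsv[225,235],hsv[220,350],hsv[200,366],hsv[168,230],hsv[220,280])
def blob(m,roi):
    z=np.zeros_like(m);x0,y0,x1,y1=roi;z[y0:y1,x0:x1]=m[y0:y1,x0:x1]
    cs=cv2.findContours(z,cv2.RETR_EXTERNAL,cv2.CHAIN_APPROX_NONE)[0];return max(cs,key=cv2.contourArea)
def rect(ct,z,name):
    P=np.array([plane(c,p[0],z)[:2] for p in ct],np.float32)
    (cx,cy),(w,h),a=cv2.minAreaRect(P)
    if w<h: w,h,a=h,w,a+90
    a=(a+90)%180-90
    print(name,np.round([cx,cy,w,h,a],4))
yel=cv2.inRange(hsv,(18,70,60),(35,255,255))
org=cv2.inRange(hsv,(5,150,60),(17,255,255))
red=cv2.inRange(hsv,(0,100,30),(12,255,140))
rect(blob(yel,(325,140,410,265)),.016,"tray")
rect(blob(yel,(195,150,280,255)),.018,"hook board")
rect(blob(org,(335,150,400,250)),.056,"grip+horn")
rect(blob(red,(195,150,265,185)),.033,"cleat")
a=cv2.resize(im[150:260,325:410],None,fx=4.5,fy=4.5,interpolation=cv2.INTER_CUBIC)
b=cv2.resize(im[150:260,195:280],None,fx=4.5,fy=4.5,interpolation=cv2.INTER_CUBIC)
cv2.imwrite("pics/crop.png",np.hstack([b,a])[:,:,::-1])
E
```

```text
[ 31  92 111] [ 8 21 49] [ 12 179 100] [ 12 188  38] [108  11 116]
tray [ 0.5174 -0.1959  0.2691  0.1108 18.1875]
hook board [0.5136 0.1586 0.19   0.1499 9.1627]
grip+horn [ 0.5206 -0.1923  0.1059  0.0212 18.9833]
cleat [ 6.21700e-01  1.76100e-01  1.48700e-01  2.85000e-02 -8.15651e+01]
```

View pics/crop.png

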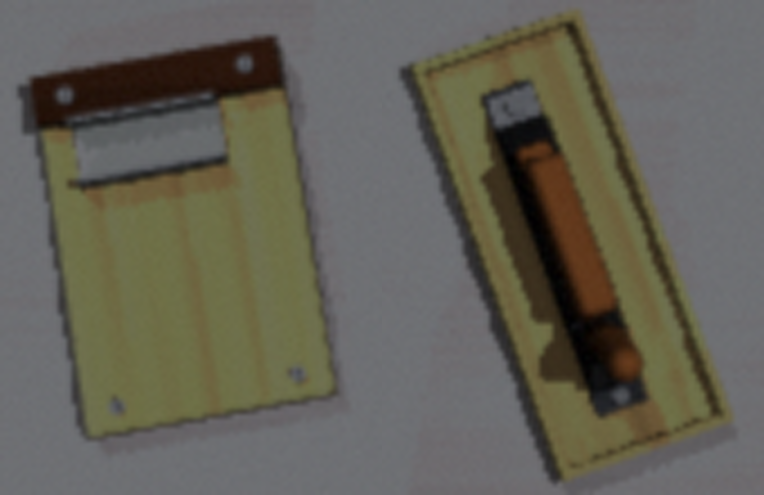

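Tray: (0.517,-0.196), yaw 18.2°, and its size matches. Hook origin: about (0.528,0.161), yaw 8.9°, and board and cleat agree. File: about (0.520,-0.192), yaw about 19°. Next I go above the file.

Request:
drive_tool([
  [[3.4,-3.8,0],3.5],
  [[3.4,-3.8,0],3.5],
  [[3.4,-3.8,0],3.5],
  [[3.4,-3.8,0],3.5],
  [[3.4,-3.8,0],3.5],
  [[3.4,-3.8,0],3.5],
  [[3.4,-3.8,0],3.5],
  [[3.4,-3.8,0],3.5],
  [[1,-5,0],3.5],
  [[1,-5,0],3.5],
], hand=0.3, newtons=60)

```text
time: 1.35
ee_pos: [0.4683, 0.1939, 0.2301]
eef_rot: [-0.163, 0.987, -0.0, -0.0]
ft_force: [0.6, 0.2, -0.2]
width: 0.0611
grip_force: 0.0
```

Request:
drive_tool([
  [[0.7,-5,0],0],
  [[0.7,-5,0],0],
  [[0.7,-5,0],0],
  [[0.7,-5,0],0],
  [[0.7,-5,0],0],
  [[0.7,-5,0],0],
  [[0.5,-5,0],0],
  [[0.3,-3.5,0],0],
  [[0,0,0],0],
  [[0,0,0],0],
])

```text
time: 2.6
ee_pos: [0.5182, -0.1884, 0.2302]
eef_rot: [-0.162, 0.987, 0.0, -0.0]
ft_force: [0.8, -0.0, 0.2]
width: 0.0607
grip_force: 0.0
```

```bash
python3 - <<'E'
from h import *
from scipy.spatial.transform import Rotation as Ro
import pickle
ct=pickle.load(open("top.pkl","rb"))
a=plane(ct,(352.8,169.6),.01);b=plane(ct,(378.3,240.7),.01)
print("blade toe,heel",a,b,"mid",(a+b)/2,np.hypot(*(a-b)[:2]),np.degrees(np.arctan2(*(a-b)[1::-1])))
s=r.read_state();print(s["ee_pos"],s["eef_rot"],s["width"],s["ft_force"])
print("tool y angle",np.degrees(np.arctan2(*Ro.from_quat(s["eef_rot"]).as_matrix()[[1,0],1])))
c=vision.camera("wrist");pickle.dump((s,c),open("w1.pkl","wb"));print(np.round(c["mount"],3),c["intrinsics"])
cv2.imwrite("pics/w1.png",c["color"][:,:,::-1])
E
```

```text
blade toe,heel [ 0.61323089 -0.16270101  0.01      ] [ 0.41468107 -0.22541276  0.01      ] mid [ 0.51395598 -0.19405688  0.01      ] 0.20821814494859892 17.52866768200515
[ 0.51817233 -0.18840526  0.23022248] [-1.62138435e-01  9.86767913e-01  3.48241446e-04 -3.03348394e-04] 0.06070308066293158 [ 0.76339687 -0.00837561  0.183286  ]
tool y angle 108.6620720667106
[[-0.    -0.962 -0.272  0.074]
 [ 1.    -0.001  0.001  0.   ]
 [-0.001 -0.272  0.962 -0.155]
 [ 0.     0.     0.     1.   ]] [[309.70691629   0.         319.76561226]
 [  0.         309.70691629 193.76714528]
 [  0.           0.           1.        ]]
```

View pics/w1.png

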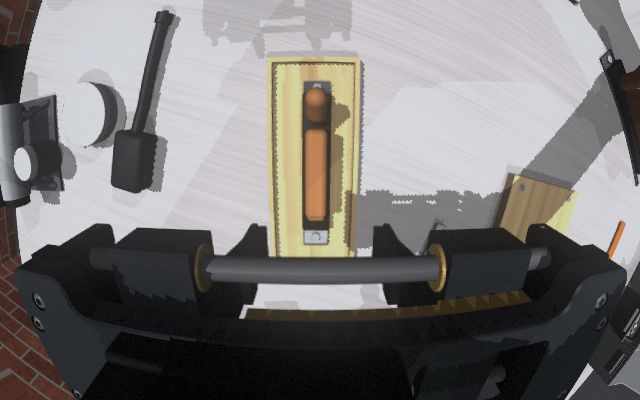

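The wrist picture shows the file along the tray with its horn at (316,104). The bar runs from rows 128 to 221 at columns 304–327, the blade toe is at (316,244) and the heel at (316,82).

```bash
cat >> h.py <<'E'
from scipy.spatial.transform import Rotation as Ro
def wplane(s,c,px,z):
    K=np.array(c["intrinsics"]);M=np.array(c["mount"]);T=np.eye(4);T[:3,:3]=Ro.from_quat(s["eef_rot"]).as_matrix();T[:3,3]=s["ee_pos"]
    W=T@M;v=(np.array(px)-K[:2,2])/K[0,0];th=np.hypot(*v)
    d=W[:3,:3]@np.r_[np.sin(th)*v/max(th,1e-9),np.cos(th)];o=W[:3,3];return o+d*(z-o[2])/d[2]
E
python3 - <<'E'
from h import *
import pickle
s,c=pickle.load(open("w1.pkl","rb"))
def show(n,A,B,z):
    a=wplane(s,c,A,z);b=wplane(s,c,B,z);d=a-b;print(n,np.round((a+b)/2,4),"len",np.hypot(*d[:2]).round(4),np.degrees(np.arctan2(d[1],d[0])).round(2))
show("blade",(316,244.5),(316.5,81),.01)
show("bar",(315.5,221),(315.5,129),.062)
hsv=cv2.cvtColor(c["color"],cv2.COLOR_RGB2HSV);m=cv2.inRange(hsv,(3,110,60),(17,255,255))
z=np.zeros_like(m);z[126:226,295:340]=m[126:226,295:340]
ct=max(cv2.findContours(z,0,1)[0],key=cv2.contourArea)
P=np.array([wplane(s,c,p[0],.062)[:2] for p in ct],np.float32);print(cv2.minAreaRect(P))
E
```

```text
blade [ 0.517  -0.1928  0.01  ] len 0.2095 18.32
bar [ 0.5177 -0.1928  0.062 ] len 0.1014 18.45
((0.5166764855384827, -0.19311758875846863), (0.10131805390119553, 0.022639142349362373), 18.001188278198242)
```

Request:
drive_tool([
  [[-0.1,-0.45,-3],-0.3],
  [[0,0,-4],0],
  [[0,0,-4],0],
  [[0,0,-3.5],0],
  [[0,0,-2],0],
  [[0,0,-1.5],0],
  [[0,0,-1],0],
  [[0,0,-0.5],0],
  [[0,0,0],0],
  [[0,0,0],0],
])

```text
time: 3.9
ee_pos: [0.5175, -0.194, 0.0361]
eef_rot: [-0.159, 0.987, -0.0, 0.0]
ft_force: [0.1, -0.3, 0.7]
width: 0.0609
grip_force: 0.0
```

Request:
drive_tool([
  [[0,0,0],0],
  [[0,0,0],0],
  [[0,0,0],0],
  [[0,0,0],0],
  [[0,0,0],0],
  [[0,0,0],0],
  [[0,0,0],0],
  [[0,0,0],0],
  [[0,0,0],0],
  [[0,0,0],0],
], hand=1, newtons=60)

```text
time: 5.15
ee_pos: [0.5172, -0.1937, 0.0356]
eef_rot: [-0.159, 0.987, 0.0, -0.0]
ft_force: [-0.9, 0.8, 0.9]
width: 0.0235
grip_force: 60.0
```

Request:
drive_tool([
  [[0,0,1],0],
  [[0,0,2.5],0],
  [[0,0,4],0],
  [[0,0,4],0],
  [[0.4,3,0],-0.9],
  [[0.4,4.5,0],-1.7],
  [[0.4,4.5,0],-1.7],
  [[0.4,4.5,0],-1.7],
  [[0.5,4.5,0],-1.7],
  [[0.5,4.5,0],-1.7],
])

```text
time: 6.4
ee_pos: [0.543, 0.0623, 0.1508]
eef_rot: [-0.077, 0.997, -0.0, -0.0]
ft_force: [1.2, 0.3, -4.0]
width: 0.0236
grip_force: 60.0
```

Request:
drive_tool([
  [[0.4,4.5,0],0],
  [[0.3,4,0],0],
  [[0,2,0],0],
  [[0,0,0],0],
  [[0,0,0],0],
  [[0,0,0],0],
  [[0,0,0],0],
  [[0,0,0],0],
  [[0,0,0],0],
  [[0,0,0],0],
])

```text
time: 7.65
ee_pos: [0.5502, 0.1662, 0.1506]
eef_rot: [-0.078, 0.997, 0.0, -0.0]
ft_force: [0.8, 0.1, -4.7]
width: 0.0237
grip_force: 60.0
```

```bash
python3 - <<'E'
from h import *
import pickle
s=r.read_state();R=Ro.from_quat(s["eef_rot"]).as_matrix();print(s["ee_pos"],np.degrees(np.arctan2(R[1,1],R[0,1]))-90,s["width"],s["ft_force"],s["torque"])
c=vision.camera("wrist");pickle.dump((s,c),open("w2.pkl","wb"))
cs=pickle.load(open("side.pkl","rb"));ct=pickle.load(open("top.pkl","rb"))
w=cv2.resize(c["color"][40:240,190:450],None,fx=1.5,fy=1.5,interpolation=cv2.INTER_CUBIC)
d=cv2.resize(cs["color"][140:200,250:350],None,fx=4,fy=4,interpolation=cv2.INTER_CUBIC)
o=np.zeros((545,400,3),np.uint8);o[:300,:390]=w;o[305:545,:400]=d
cv2.imwrite("pics/w2.png",o[:,:,::-1])
for n,cc in(("top",ct),("side",cs)):
  for z in(.018,.043): print(n,z,[np.round(proj(cc,[.528+.988*x-.155*y,.161+.155*x+.988*y,z]),1).tolist() for x in(.04,.08) for y in(-.045,.045)])
E
```

```text
[0.55019135 0.1661893  0.15056622] 8.925475044745525 0.023681778345669247 [ 0.75075076  0.11000485 -4.72786151] [ 0.04287804 -0.06078133  0.0153799 ]
top 0.018 [[249.5, 185.1], [217.0, 190.8], [247.2, 171.0], [214.8, 176.7]]
top 0.043 [[248.4, 183.4], [215.3, 189.2], [246.0, 169.1], [213.1, 174.9]]
side 0.018 [[316.7, 176.4], [300.8, 165.5], [326.8, 173.0], [310.8, 162.5]]
side 0.043 [[316.8, 169.4], [300.8, 158.7], [327.1, 166.1], [310.8, 155.7]]
```

View pics/w2.png

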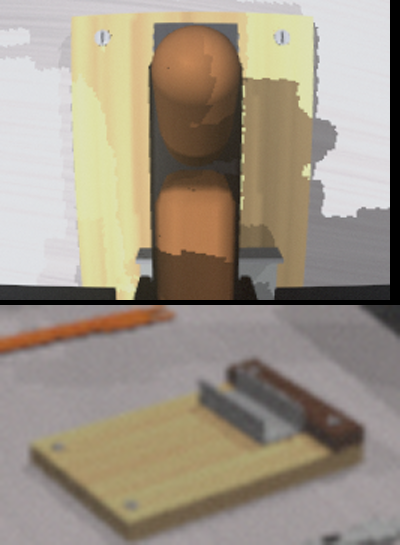

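The channel centre is about 1 cm to +y of the hook centre line, agreeing in the top and wrist views. I shift the file over it, come down short of the highest possible edge, then probe in small steps.

Request:
drive_tool([
  [[0.1,0.4,-1],0],
  [[0.1,0.4,-2],0],
  [[0,0,-2],0],
  [[0,0,-1],0],
  [[0,0,-0.6],0],
  [[0,0,-0.3],0],
  [[0,0,-0.2],0],
  [[0,0,0],0],
  [[0,0,0],0],
  [[0,0,0],0],
])

```text
time: 8.95
ee_pos: [0.5523, 0.1742, 0.0798]
eef_rot: [-0.078, 0.997, 0.0, 0.0]
ft_force: [-0.4, -0.0, -5.5]
width: 0.0236
grip_force: 60.0
```

Request:
drive_tool([
  [[0,0,-0.02],0],
  [[0,0,-0.02],0],
  [[0,0,-0.02],0],
  [[0,0,-0.02],0],
  [[0,0,-0.02],0],
  [[0,0,-0.02],0],
  [[0,0,-0.02],0],
  [[0,0,0],0],
  [[0,0,0],0],
  [[0,0,0],0],
])

```text
time: 10.2
ee_pos: [0.5522, 0.1742, 0.0782]
eef_rot: [-0.078, 0.997, 0.0, -0.0]
ft_force: [-0.4, -1.2, -5.5]
width: 0.0239
grip_force: 60.0
```

Request:
drive_tool([
  [[0,0,-0.02],0],
  [[0,0,-0.02],0],
  [[0,0,-0.02],0],
  [[0,0,-0.02],0],
  [[0,0,-0.02],0],
  [[0,0,-0.02],0],
  [[0,0,-0.02],0],
  [[0,0,-0.01],0],
  [[0,0,0],0],
  [[0,0,0],0],
])

```text
time: 11.45
ee_pos: [0.5522, 0.1741, 0.0767]
eef_rot: [-0.078, 0.997, 0.0, -0.0]
ft_force: [-0.3, -0.2, -4.9]
width: 0.0235
grip_force: 60.0
```

Request:
drive_tool([
  [[0,0,-0.02],0],
  [[0,0,-0.02],0],
  [[0,0,-0.02],0],
  [[0,0,-0.02],0],
  [[0,0,-0.02],0],
  [[0,0,-0.02],0],
  [[0,0,-0.02],0],
  [[0,0,-0.01],0],
  [[0,0,0],0],
  [[0,0,0],0],
])

```text
time: 12.7
ee_pos: [0.5522, 0.1742, 0.0752]
eef_rot: [-0.078, 0.997, 0.0, -0.0]
ft_force: [-1.0, 0.6, -5.4]
width: 0.0235
grip_force: 60.0
```

Request:
drive_tool([
  [[0,0,-0.02],0],
  [[0,0,-0.02],0],
  [[0,0,-0.02],0],
  [[0,0,-0.02],0],
  [[0,0,-0.02],0],
  [[0,0,-0.02],0],
  [[0,0,-0.02],0],
  [[0,0,-0.01],0],
  [[0,0,0],0],
  [[0,0,0],0],
])

```text
time: 13.95
ee_pos: [0.5522, 0.1742, 0.0737]
eef_rot: [-0.078, 0.997, 0.0, -0.0]
ft_force: [-0.4, -0.2, -5.2]
width: 0.0239
grip_force: 60.0
```

Request:
drive_tool([
  [[0,0,-0.02],0],
  [[0,0,-0.02],0],
  [[0,0,-0.02],0],
  [[0,0,-0.02],0],
  [[0,0,-0.02],0],
  [[0,0,-0.02],0],
  [[0,0,-0.02],0],
  [[0,0,-0.01],0],
  [[0,0,0],0],
  [[0,0,0],0],
])

```text
time: 15.2
ee_pos: [0.5522, 0.1742, 0.0722]
eef_rot: [-0.078, 0.997, 0.0, -0.0]
ft_force: [-0.6, -0.0, -4.6]
width: 0.0238
grip_force: 60.0
```

Request:
drive_tool([
  [[0,0,-0.02],0],
  [[0,0,-0.02],0],
  [[0,0,-0.02],0],
  [[0,0,-0.02],0],
  [[0,0,-0.02],0],
  [[0,0,-0.02],0],
  [[0,0,-0.02],0],
  [[0,0,-0.01],0],
  [[0,0,0],0],
  [[0,0,0],0],
])

```text
time: 16.45
ee_pos: [0.5522, 0.1742, 0.0707]
eef_rot: [-0.078, 0.997, 0.0, -0.0]
ft_force: [-0.4, 0.1, -5.3]
width: 0.0236
grip_force: 60.0
```

Request:
drive_tool([
  [[0,0,-0.02],0],
  [[0,0,-0.02],0],
  [[0,0,-0.02],0],
  [[0,0,-0.02],0],
  [[0,0,-0.02],0],
  [[0,0,-0.02],0],
  [[0,0,-0.02],0],
  [[0,0,-0.01],0],
  [[0,0,0],0],
  [[0,0,0],0],
])

```text
time: 17.7
ee_pos: [0.5527, 0.1743, 0.0705]
eef_rot: [-0.078, 0.997, 0.0, 0.001]
ft_force: [-4.3, -0.9, 12.1]
width: 0.024
grip_force: 60.0
```

Contact is at TCP z ≈ 0.0705, with about 17 N pressed at 1.3 mm of command below it, so about 13 N/mm. I ease off 0.4 mm and stroke at 40 mm/s along the hook's x.

Request:
drive_tool([
  [[0.1,0.02,0.04],0],
  [[0.4,0.06,0],0],
  [[0.49,0.08,0],0],
  [[0.49,0.08,0],0],
  [[0.49,0.08,0],0],
  [[0.49,0.08,0],0],
  [[0.49,0.08,0],0],
  [[0.49,0.08,0],0],
  [[0.49,0.08,0],0],
  [[0.49,0.08,0],0],
])

```text
time: 18.95
ee_pos: [0.5966, 0.1817, 0.0706]
eef_rot: [-0.078, 0.997, 0.0, 0.0]
ft_force: [-5.2, -1.6, 10.8]
width: 0.0237
grip_force: 60.0
```

Request:
drive_tool([
  [[0.49,0.08,0.01],0],
  [[0.49,0.08,0.01],0],
  [[0.49,0.08,0],0],
  [[0.49,0.08,0],0],
  [[0.49,0.08,0],0],
  [[0.1,0.02,0],0],
  [[0,0,0],0],
  [[0,0,0],0],
  [[0,0,0],0],
  [[0,0,0],0],
])

```text
time: 20.2
ee_pos: [0.622, 0.1858, 0.0705]
eef_rot: [-0.078, 0.997, 0.0, 0.0]
ft_force: [-3.8, -0.1, 7.4]
width: 0.0237
grip_force: 60.0
```

Request:
drive_tool([
  [[0.02,0,0.2],0],
  [[0,0,0.8],0],
  [[0,0,1],0],
  [[-0.5,-0.08,0],0],
  [[-1.5,-0.24,0],0],
  [[-2,-0.31,0],0],
  [[-2,-0.31,0],0],
  [[-0.8,-0.12,0],0],
  [[-0.2,-0.04,0],0],
  [[0,0,0],0],
])

```text
time: 21.45
ee_pos: [0.5526, 0.1746, 0.0899]
eef_rot: [-0.078, 0.997, 0.0, 0.0]
ft_force: [0.1, -0.9, -4.9]
width: 0.0235
grip_force: 60.0
```

Request:
drive_tool([
  [[0,0,-0.6],0],
  [[0,0,-0.7],0],
  [[0,0,-0.3],0],
  [[0,0,-0.1],0],
  [[0,0,-0.08],0],
  [[0,0,-0.06],0],
  [[0,0,-0.05],0],
  [[0,0,-0.04],0],
  [[0,0,-0.04],0],
  [[0,0,-0.03],0],
])

```text
time: 22.7
ee_pos: [0.5523, 0.1747, 0.0706]
eef_rot: [-0.078, 0.997, 0.0, 0.0]
ft_force: [-4.6, -0.7, 7.9]
width: 0.0238
grip_force: 60.0
```

Request:
drive_tool([
  [[0.1,0.02,0],0],
  [[0.4,0.06,0],0],
  [[0.49,0.08,0],0],
  [[0.49,0.08,0],0],
  [[0.49,0.08,0],0],
  [[0.49,0.08,0],0],
  [[0.49,0.08,0],0],
  [[0.49,0.08,0],0],
  [[0.49,0.08,0],0],
  [[0.49,0.08,0],0],
])

```text
time: 23.95
ee_pos: [0.5966, 0.182, 0.0706]
eef_rot: [-0.078, 0.997, 0.0, 0.0]
ft_force: [-3.9, -1.9, 6.4]
width: 0.0236
grip_force: 60.0
```

Request:
drive_tool([
  [[0.49,0.08,0],0],
  [[0.49,0.08,0],0],
  [[0.49,0.08,0],0],
  [[0.49,0.08,0],0],
  [[0.49,0.08,0],0],
  [[0.1,0.02,0],0],
  [[0,0,0],0],
  [[0,0,0],0],
  [[0,0,0],0],
  [[0,0,0],0],
])

```text
time: 25.2
ee_pos: [0.6221, 0.1862, 0.0706]
eef_rot: [-0.078, 0.997, 0.0, 0.0]
ft_force: [-3.0, -0.9, 5.5]
width: 0.0236
grip_force: 60.0
```

Request:
drive_tool([
  [[0.02,0,0.2],0],
  [[0,0,0.8],0],
  [[0,0,1],0],
  [[-0.5,-0.08,0],0],
  [[-1.5,-0.24,0],0],
  [[-2,-0.32,0],0],
  [[-2,-0.32,0],0],
  [[-0.8,-0.14,0],0],
  [[-0.2,-0.04,0],0],
  [[0,0,0],0],
])

```text
time: 26.45
ee_pos: [0.5525, 0.1746, 0.0899]
eef_rot: [-0.078, 0.997, 0.0, 0.0]
ft_force: [0.1, -0.7, -5.3]
width: 0.0238
grip_force: 60.0
```

Request:
drive_tool([
  [[0,0,-0.6],0],
  [[0,0,-0.7],0],
  [[0,0,-0.3],0],
  [[0,0,-0.1],0],
  [[0,0,-0.08],0],
  [[0,0,-0.06],0],
  [[0,0,-0.05],0],
  [[0,0,-0.05],0],
  [[0,0,-0.04],0],
  [[0,0,-0.03],0],
])

```text
time: 27.7
ee_pos: [0.5523, 0.1747, 0.0705]
eef_rot: [-0.078, 0.997, 0.0, 0.0]
ft_force: [-4.5, -1.8, 7.2]
width: 0.0236
grip_force: 60.0
```

Request:
drive_tool([
  [[0.1,0.02,0],0],
  [[0.4,0.06,0],0],
  [[0.49,0.08,0],0],
  [[0.49,0.08,0],0],
  [[0.49,0.08,0],0],
  [[0.49,0.08,0],0],
  [[0.49,0.08,0],0],
  [[0.49,0.08,0],0],
  [[0.49,0.08,0],0],
  [[0.49,0.08,0],0],
])

```text
time: 28.95
ee_pos: [0.5965, 0.1821, 0.0706]
eef_rot: [-0.078, 0.997, 0.0, 0.0]
ft_force: [-4.5, -0.4, 6.5]
width: 0.0235
grip_force: 60.0
```

Request:
drive_tool([
  [[0.49,0.08,0],0],
  [[0.49,0.08,0],0],
  [[0.49,0.08,0],0],
  [[0.49,0.08,0],0],
  [[0.49,0.08,0],0],
  [[0.1,0.02,0],0],
  [[0,0,0],0],
  [[0,0,0],0],
  [[0,0,0],0],
  [[0,0,0],0],
])

```text
time: 30.2
ee_pos: [0.622, 0.1862, 0.0706]
eef_rot: [-0.078, 0.997, 0.0, 0.0]
ft_force: [-2.3, -0.3, 5.3]
width: 0.0238
grip_force: 60.0
```

Request:
drive_tool([
  [[0.02,0,0.2],0],
  [[0,0,0.8],0],
  [[0,0,2],0],
  [[0,0,3],0],
  [[0,0,2],0],
  [[0,0,0],0],
  [[0,0,0],0],
  [[0,0,0],0],
  [[0,0,0],0],
  [[0,0,0],0],
])

```text
time: 31.45
ee_pos: [0.6218, 0.1859, 0.1493]
eef_rot: [-0.078, 0.997, -0.0, -0.0]
ft_force: [0.2, 0.5, -5.2]
width: 0.0234
grip_force: 60.0
```

Request:
drive_tool([
  [[-3,-1,0],0],
  [[-3,-3,0],1],
  [[-2,-4.5,0],1.2],
  [[-1,-4.5,0],1.2],
  [[-0.5,-4.5,0],1.2],
  [[-0.5,-4.5,0],1.2],
  [[-0.4,-4.5,0],1.2],
  [[0,-4.5,0],1.2],
  [[0,-4,0],1.1],
  [[0,-2,0],0],
])

```text
time: 32.7
ee_pos: [0.5174, -0.1868, 0.15]
eef_rot: [-0.157, 0.988, -0.0, 0.0]
ft_force: [-0.2, -0.3, -4.9]
width: 0.0233
grip_force: 60.0
```

Request:
drive_tool([
  [[0,-1,0],0],
  [[0,0,0],0],
  [[0,0,0],0],
  [[0,0,-2],0],
  [[0,0,-2],0],
  [[0,0,-2],0],
  [[0,0,-1],0],
  [[0,0,0],0],
  [[0,0,0],0],
  [[0,0,0],0],
])

```text
time: 33.95
ee_pos: [0.5184, -0.1941, 0.0804]
eef_rot: [-0.158, 0.987, -0.0, 0.001]
ft_force: [0.1, -0.0, -5.1]
width: 0.0235
grip_force: 60.0
```

```bash
python3 - <<'E'
from h import *
s=r.read_state();R=Ro.from_quat(s["eef_rot"]).as_matrix();print(s["ee_pos"],np.degrees(np.arctan2(R[1,1],R[0,1]))-90,s["ft_force"])
a=vision.camera("wrist")["color"];b=vision.camera("top")["color"]
o=np.hstack([cv2.resize(a[40:260,200:440],(436,400)),cv2.resize(b[140:260,190:290],(333,400),interpolation=cv2.INTER_CUBIC)])
cv2.imwrite("pics/w3.png",o[:,:,::-1])
E
```

```text
[ 0.51837089 -0.19408024  0.08040413] 18.229590940155305 [ 0.0629734  -0.02767251 -5.07965483]
```

View pics/w3.png

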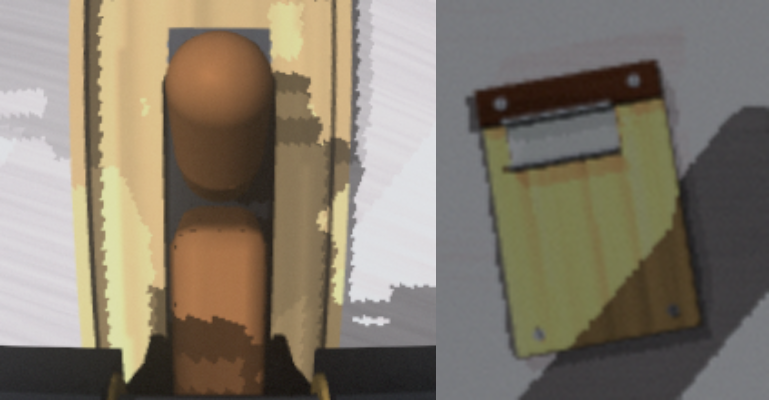

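The file is centred over the tray (left half). The channel at (560,138) is square and home against the cleat. I lower the file 4.45 cm and check the force.

Request:
drive_tool([
  [[0,0,-1.5],0],
  [[0,0,-1.5],0],
  [[0,0,-0.8],0],
  [[0,0,-0.3],0],
  [[0,0,-0.15],0],
  [[0,0,-0.1],0],
  [[0,0,-0.05],0],
  [[0,0,-0.05],0],
  [[0,0,0],0],
  [[0,0,0],0],
])

```text
time: 35.3
ee_pos: [0.5181, -0.1941, 0.0356]
eef_rot: [-0.158, 0.987, 0.0, 0.0]
ft_force: [-2.5, 1.3, 3.9]
width: 0.0235
grip_force: 60.0
```

On the floor. I open, then rise.

Request:
drive_tool([
  [[0,0,0],0],
  [[0,0,0],0],
  [[0,0,0],0],
  [[0,0,0],0],
  [[0,0,0],0],
  [[0,0,0],0],
  [[0,0,0],0],
  [[0,0,0],0],
  [[0,0,0],0],
  [[0,0,0],0],
], hand=0.3)

```text
time: 36.55
ee_pos: [0.5179, -0.194, 0.0352]
eef_rot: [-0.158, 0.987, 0.0, -0.0]
ft_force: [-0.7, 0.9, -0.3]
width: 0.0603
grip_force: 0.0
```

Request:
drive_tool([
  [[0,0,1],0],
  [[0,0,2],0],
  [[0,0,4],0],
  [[0,0,4],0],
  [[0,0,4],0],
  [[0,0,4],0],
  [[0,0,0],0],
  [[0,0,0],0],
  [[0,0,0],0],
  [[0,0,0],0],
])

```text
time: 37.8
ee_pos: [0.5175, -0.1939, 0.2244]
eef_rot: [-0.158, 0.987, 0.0, -0.001]
ft_force: [0.2, 0.5, -0.2]
width: 0.061
grip_force: 0.0
```

```bash
python3 - <<'E'
from h import *
s=r.read_state();print(s["ee_pos"],s["width"])
cv2.imwrite("pics/w4.png",vision.camera("wrist")["color"][:,:,::-1])
E
```

```text
[ 0.51746904 -0.19391937  0.22438449] 0.06096437791253998
```

View pics/w4.png

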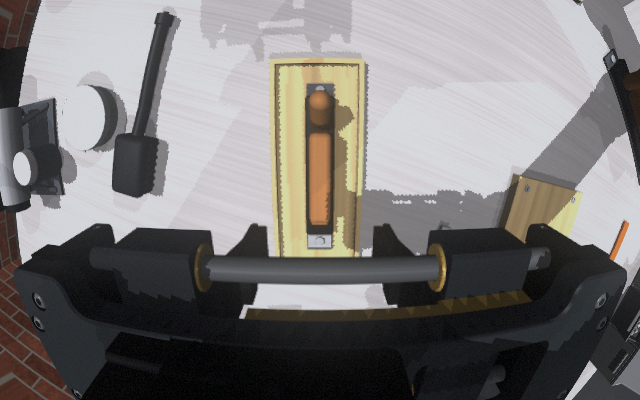

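The file lies flat in the middle of the tray, at (320,165), and the gripper is clear.

```bash
python3 -c "
from bench import r
print(r.close_job())"
```

```text
the job is handed in; nothing more can be done
None
```

I gave the channel's edges three forward-only strokes, reading about 10–17 N of pressure where sampled, then laid the file teeth down in its tray with the channel home against the cleat; the job is handed in at about 38 s, and no verdict was returned.

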